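Level the balancing stand and lay the grinding wheel's arbor across its ways

ROBOT

A 6-joint arm with a two-finger parallel gripper is mounted at the origin on the work surface. World frame = base frame: x ahead of the robot, y to its left, z up, the work surface at z = 0. Lengths are in m, angles in rad, forces in N, time in s.
With the tool pointing down it reaches from about 0.35 to 0.975 m from the base axis. Payload 4.9 kg.
Tool frame: the origin (TCP) lies midway between the tips of the shut fingers; the grasp point (between the pads) lies 19 mm behind it; z points along the fingers, y is the direction in which the jaws open and shut (so a half turn about z gives the same grasp; the last joint's range is limited). The gripper opens to 85 mm and grips with 20 to 120 N. Pads are 22 mm wide; open, the fingers measure 114 mm over their backs; the gripper's body (76 mm by 85 mm) begins 54 mm behind the grasp point. The pads swing forward as they close: fully open they stand 13 mm farther back than shut.
Start: joints at [1.021, 0.053, 1.613, -0, 1.476, -0.119], TCP at [0.261, 0.568, 0.207] pointing down, gripper open.
Joint ranges: [-3.01, 3.01], [-1.01, 2.22], [0.06, 2.58], [-1.02, 4.17], [0.09, 2.62], [-3.14, 3.14]. Speed limits (rad/s): [2.57, 2.57, 3.14, 3.14, 3.14, 3.14].

INTERFACE

Orientations are given as a rotation vector (axis times angle).
In Python, from station import ctrl gives the robot as it stands.
- The arm moves only by the shell command python3 -m jog 'ROWS' [FORCE]. ROWS is JSON, one flat list of numbers, 7 for each row, row after row: the opening, from 0 (shut) to 1 (fully open), then the shift along the tool's x, y, z in m, then the turn, a rotation vector about the tool's x, y, z in degrees. A call has 1 to 10 rows; each row shifts and turns the commanded pose from where the row before left it, along the tool's axes as they then stand; what a row does not reach is not made up. A row lasts 1/8 s, in which the tool goes at most 62.5 mm and 10.7 degrees, less where a joint would pass 70% of its speed; a pose out of reach is approached as far as the arm can. A call with a gripper value outside its range is refused whole. The fingers move at their own pace and stop on an object; FORCE is the grip in N (left out, the last holds). Time passes only in rows, so rows that do not move let the fingers close. It gives the time, the measured TCP pose, the force and the opening at its end, in the units of the state.
- ctrl.get_obs(): the state, without advancing time (a new reading comes with each control period).
- ctrl.get_image(name): name is "scene" or "top" or "wrist"; returns a dict with "image" (420x560x3 uint8, blue, green, red), "camera_matrix" (3x3 intrinsics, pixels), "rvec" (rotation vector, rad) and "tvec" (3), from world to camera coordinates, as OpenCV has them; the wrist camera has in their place "mount" (4x4, takes a point from camera to tool coordinates, whose origin is the TCP and whose axes are the flange's). Camera axes: x right, y down, z forward; pixel columns grow to the right and rows downward; lengths in m; the calibration is good to about 2 mm. A picture is of the moment at which its call begins: read the wrist's pose just before it. There is no depth.
- ctrl.finish_job(): hands the job in, once; it reports no verdict.
Trained networks look in a picture, given as the dict that the camera call returned (one of the last four; its "shot" number tells which), for a name from the list of things; names that differ only in an ending like _2 or _b are one class to them, and where a whole thing is asked for, a point or a joint stands for the part that bears it (a point fixed in the world has none). Each returns a list of dicts, best first, with "p" (0 to 1); they miss things now and then, are a little off and sometimes report something else, mostly with a low value. They report only what shows in the picture. A call takes as long as a camera call.
- ctrl.boxes_of(target, picture): "box" ([centre column, centre row, width, height] in pixels, round what is visible of it).
The state is a dict: "t": time; "q": joint angles; "dq": joint speeds; "effort": joint torques, N m; "tool_pos": TCP position; "tool_rot": TCP orientation; "contact_force": force on the tool from outside, world axes, zero at the start; "wrist_torque": the same for the moment, N m; "opening": finger opening in m.
Only numpy, scipy, OpenCV 4.12 (cv2) and the standard library are available. Lean on these libraries where they do the work, as an engineer would, in place of code of your own. Each camera call takes 0.05 s, during which the arm holds its last target. There are 200 camera calls.

TASK

Get the grinding wheel ready for static balancing. First turn the wing knob of the stand's levelling screw until the stand sits level (bubble between its two lines); then lift the wheel out of its wooden cradle and lay its arbor gently and squarely across the two round ways, near the middle of their length with the wheel midway between them, and let go so that it rests there without rolling away. Leave the other things on the bench where they are.

Things in the scene. Friction and masses are not known exactly. Their poses are not given: they have to be found in the camera images.
- stand: Balancing stand, grey cast iron, 250 mm along x, 170 along y, 114 high, fixed to the bench. Origin: on the bench under the middle of the ways; x along the ways away from the knob, z up. Two fixed feet at x +45, y +/-60 mm, a levelling screw at x -120, y 0. Bed plate 170 x 150 mm, top 32 mm above the bench; four posts (x +/-68, y +/-50, 22 x 16 mm) carry two ways.
- ways (a point): Midway between the two ways, at mid length, level with their tops (100 mm above the bench when level). Axes tilt with the bed: x along the ways away from the knob, y across, z up. The ways are round steel rods 12 mm thick, 160 mm long, centre lines at y +/-50 mm, 6 mm below this point; at each end (x +/-78) a stop pin stands 14 mm above them.
- bed (a joint): Tilt of bed and ways about the line through the two fixed feet, rad: 0 is level, negative means the knob end is low. It starts with the knob end low by 12 to 29 mrad. It follows the knob: 1 rad of clockwise knob turn (seen from above) adds 0.012 rad.
- vial (a point): Middle of the spirit vial's top, 40 mm above the bench, on the +y side of the bed (y +84 mm from the ways' middle). The green tube, 64 mm long, runs along x between metal ends 42 mm high. Its pale bubble, 15 mm long, shifts towards the high end by 0.35 mm per mrad; level, it lies centred between two black lines 20 mm apart.
- knob_grip (a point): Centre of the black wing knob's grip on the levelling screw, 78 mm above the bench. The wing is a bar 52 mm long (this point's x axis, turns with it), 14 thick (y), 63 to 89 mm above the bench, hub 30 across below down to 52; bed lug beneath under 46 mm. Vertical fixed axis; clockwise from above raises the knob end; 0.08 N m, stays where left; travel 3 rad past level.
- wheel: Grinding wheel on its arbor, 0.5 kg +/-25 %. Origin: wheel centre; y is the arbor's axis (x, z turn as it rolls). Grey disc 100 mm across, 20 wide (y +/-10), flanges 30 across and nuts 20 across out to y +/-23. Steel arbor 12 thick, 144 long (y +/-72). Starts in the cradle, arbor level, 74 mm above the bench; upper rim at 124 mm, free to grip on its two flat faces from above.
- cradle: Shop-made wooden cradle, base 120 x 130 x 18 mm, fixed to the bench; origin on the bench under its middle, z up. Two cheeks, 18 mm thick, at y +/-50 mm, with V notches open upwards, hold the arbor along y; they reach 89 mm above the bench.
- screwdriver: Bystander: screwdriver lying on the bench, 190 mm long.
- spool: Bystander: steel-grey solder spool standing on its flange, 64 mm across, 44 mm high, origin under its middle.
- offcut: Bystander: wood offcut 140 x 70 x 22 mm, origin under its middle.
- tub: Bystander: round clear tub with white lid, 90 mm across, 50 mm high, origin under its middle.
- wrench: Bystander: wrench lying on the bench, 170 mm long.
- servo: Bystander: large black and aluminium servo, 80 x 30 x 57 mm, origin under its middle.
- offcut2: Bystander: dark wood block 110 x 45 x 35 mm, origin under its middle.

How it is judged:
By the outcome, as a careful person would: the job done as asked, in the order asked, and still so for the second after the job is handed in, with the robot touching nothing.
It also fails if it takes over 64 s, if anything falls off the work surface, if the arm or the gripper's body presses on something with over 40 N, if the wrist force passes 120 N, or if a joint passes its speed limit or range.

## Working session

There is one attempt and no reset: what is moved stays moved. The work goes in short steps, Python scripts to look and compute and a shell command to move; the robot and the scene stay as the last step left them, time stands still between calls to the robot, and variables do not carry over. Pictures are saved under pics/ and viewed, about 8 in all and at most 12, crops included, and the job is handed in when it is done.

```bash
mkdir -p pics; ls; cat > h.py <<'E'
import numpy as np,cv2
from scipy.spatial.transform import Rotation as R
from station import ctrl
def cam(p,obs=None):
    """returns K, Rcw (cam->world), centre"""
    K=np.array(p["camera_matrix"])
    if "mount" in p:
        M=np.array(p["mount"]); T=np.eye(4); T[:3,:3]=R.from_rotvec(obs["tool_rot"]).as_matrix(); T[:3,3]=obs["tool_pos"]
        T=T@M; return K,T[:3,:3],T[:3,3]
    Rm=R.from_rotvec(np.ravel(p["rvec"])).as_matrix(); return K,Rm.T,-Rm.T@np.ravel(p["tvec"])
def ray(p,uv,z,obs=None):
    K,Rc,c=cam(p,obs); d=Rc@np.linalg.solve(K,[uv[0],uv[1],1]); return c+d*(z-c[2])/d[2]
def proj(p,X,obs=None):
    K,Rc,c=cam(p,obs); v=K@(Rc.T@(np.array(X)-c)); return v[:2]/v[2]
E
python3 - <<'E'
from h import *
o=ctrl.get_obs(); print({k:np.round(v,3) for k,v in o.items()})
for n in ["scene","top"]:
    p=ctrl.get_image(n); cv2.imwrite(f"pics/{n}0.png",p["image"])
    for t in ["stand","knob_grip","vial","wheel","cradle","ways"]:
        for b in ctrl.boxes_of(t,p)[:1]:
            print(n,t,round(b["p"],2),np.round(b["box"]), np.round(ray(p,b["box"][:2],{"stand":.1,"knob_grip":.085,"vial":.04,"wheel":.1,"cradle":.05,"ways":.1}[t]),3))
E
```

```text
pics
{'t': np.float64(0.0), 'q': array([ 1.021,  0.053,  1.614, -0.   ,  1.476, -0.119]), 'dq': array([ 0.   , -0.   ,  0.001,  0.   , -0.001, -0.003]), 'effort': array([ 0.0000e+00, -3.9366e+01, -3.7019e+01, -0.0000e+00,  7.0000e-03,
       -0.0000e+00]), 'tool_pos': array([0.261, 0.567, 0.206]), 'tool_rot': array([-6.710e-01, -3.068e+00,  3.000e-03]), 'contact_force': array([-0.913,  0.215,  0.398]), 'wrist_torque': array([ 0.015,  0.014, -0.019]), 'opening': np.float64(0.085)}
scene stand 0.91 [330. 258.  86.  73.] [0.632 0.251 0.1  ]
scene knob_grip 0.48 [360. 234.  19.  16.] [0.483 0.256 0.085]
scene vial 0.64 [330. 257.  85.  67.] [0.569 0.218 0.04 ]
scene wheel 0.82 [217. 193.  35.  33.] [ 0.586 -0.187  0.1  ]
scene cradle 0.97 [214. 203.  52.  44.] [ 0.58  -0.215  0.05 ]
scene ways 0.86 [331. 257.  88.  73.] [0.628 0.251 0.1  ]
top stand 0.75 [208. 198.  62.  83.] [0.539 0.196 0.1  ]
top knob_grip 0.45 [190. 226.  19.   8.] [0.455 0.251 0.085]
top vial 0.51 [270. 135.  18.  19.] [0.759 0.019 0.04 ]
top wheel 0.98 [349. 197.  44.  34.] [ 0.554 -0.225  0.1  ]
top cradle 0.94 [348. 200.  52.  47.] [ 0.552 -0.232  0.05 ]
top ways 0.72 [204. 196.  65.  79.] [0.545 0.21  0.1  ]
```

```bash
python3 - <<'E'
import cv2,numpy as np
a=cv2.imread("pics/scene0.png");b=cv2.imread("pics/top0.png")
print(a.shape)
c=cv2.resize(b[120:270,150:400],None,fx=3.2,fy=3.2,interpolation=cv2.INTER_CUBIC)
cv2.imwrite("pics/t1.png",c[:, :800])
E
```

```text
(420, 560, 3)
```

View pics/t1.png

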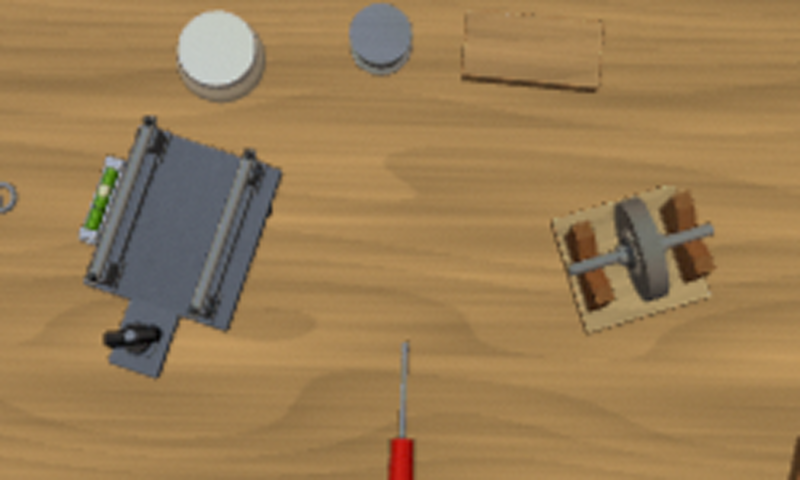

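View pics/scene0.png

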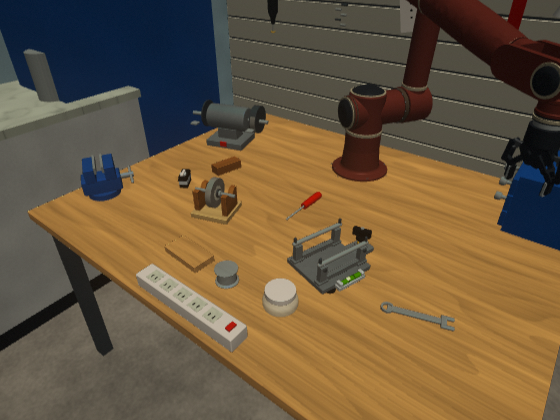

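The top view (crop, scale 3.2) shows the stand at left, with rod ends near (149,130), (98,280), (249,160) and (205,308). The wing is centred at (132,336). In the wheel's cradle, the arbor runs from (570,270) to (713,229). The scene view agrees and shows a clear path between the two.

```bash
cat >> h.py <<'E'
def rel(pos,yaw,o=None,half=True):
    """tool-frame shift + z turn (deg) to go to pos, tool down, tool y (jaw) axis at world angle yaw (deg); turn applied after shift"""
    o=o or ctrl.get_obs(); Rt=R.from_rotvec(o["tool_rot"])
    sh=Rt.inv().apply(np.array(pos)-o["tool_pos"])
    c,s=np.cos(np.radians(yaw)),np.sin(np.radians(yaw))
    y=np.array([c,s,0]); z=np.array([0,0,-1.]); best=None
    for sg in ((1,-1) if half else (1,)):
        T=np.c_[np.cross(sg*y,z),sg*y,z]; rv=np.degrees((Rt.inv()*R.from_matrix(T)).as_rotvec())
        if best is None or abs(rv[2])<abs(best[2]): best=rv
    print("q",np.round(o["q"],2),"pos",np.round(o["tool_pos"],4),"shift mm",np.round(sh*1000,1),"turn",np.round(best,1))
E
python3 - <<'E'
from h import *
p=ctrl.get_image("top"); f=lambda u,v,z: ray(p,(150+u/3.2,120+v/3.2),z)
e=[f(149,130,.1),f(98,280,.095),f(249,160,.1),f(205,308,.095)]
c=np.mean(e,0); print("rods",np.round(e,3),"mid",c)
for a,b in((0,1),(2,3)):
    d=e[a]-e[b]; print("xang",np.degrees(np.arctan2(d[1],d[0])),np.linalg.norm(d))
k=[f(105,340,.085),f(158,330,.085)];d=k[0]-k[1];print("knob",np.mean(k,0),np.degrees(np.arctan2(d[1],d[0])))
w=[f(570,270,.074),f(713,229,.074)];d=w[0]-w[1];print("wheel",np.mean(w,0),np.degrees(np.arctan2(d[1],d[0])),np.linalg.norm(d))
o=ctrl.get_obs();print(R.from_rotvec(o["tool_rot"]).as_matrix().round(3))
pw=ctrl.get_image("wrist");print(np.array(pw["mount"]).round(3),pw["camera_matrix"])
rel([.47,.24,.30],90)
E
```

```text
rods [[0.653 0.238 0.1  ]
 [0.51  0.279 0.095]
 [0.627 0.142 0.1  ]
 [0.486 0.177 0.095]] mid [0.56913064 0.20884057 0.0975    ]
xang -15.924902484716068 0.14953115955063176
xang -14.18385774621797 0.1456013093542945
knob [0.45989271 0.2463833  0.085     ] 102.3021790249921
wheel [ 0.55583394 -0.23503663  0.074     ] 107.57501896022727 0.14424222849495244
[[-0.909  0.418  0.   ]
 [ 0.418  0.909  0.   ]
 [-0.     0.    -1.   ]]
[[ 0.001 -0.946 -0.323  0.082]
 [ 1.     0.001  0.     0.   ]
 [ 0.    -0.323  0.946 -0.168]
 [ 0.     0.     0.     1.   ]] [[291.46644739   0.         282.16922862]
 [  0.         291.46644739 208.91747633]
 [  0.           0.           1.        ]]
q [ 1.02  0.05  1.61 -0.    1.48 -0.12] pos [0.261  0.5679 0.2071] shift mm [-326.8 -210.6  -92.9] turn [  0.    0.  -24.7]
```

```bash
python3 -c "
from h import *
rel([.56,.265,.16],-15,half=False)"
```

```text
q [ 1.02  0.05  1.61 -0.    1.48 -0.12] pos [0.261  0.5679 0.2071] shift mm [-398.2 -150.4   47.1] turn [ 0.  -0.  80.3]
```

```bash
python3 -m jog '[1,-50,-19,6,0,0,0]' 2>&1 | tail -3; python3 -m jog '[1,-0.05,-0.019,0.006,0,0,0, 1,-0.05,-0.019,0.006,0,0,0, 1,-0.05,-0.019,0.006,0,0,0, 1,-0.05,-0.019,0.006,0,0,0, 1,-0.05,-0.019,0.006,0,0,0, 1,-0.05,-0.019,0.006,0,0,0, 1,-0.05,-0.019,0.006,0,0,0, 1,-0.05,-0.019,0.006,0,0,0]'; python3 -m jog '[1,0,0,0,0,0,10, 1,0,0,0,0,0,10, 1,0,0,0,0,0,10, 1,0,0,0,0,0,10, 1,0,0,0,0,0,10, 1,0,0,0,0,0,10, 1,0,0,0,0,0,10, 1,0,0,0,0,0,10, 1,0,0,0,0,0,0, 1,0,0,0,0,0,0]'
python3 - <<'E'
from h import *
rel([.56,.265,.16],-15)
E
```

```text
tool_rot: [0.663, 3.071, 0.003]
contact_force: [1.1, -0.2, 0.6]
opening: 0.0848
t: 1.92
tool_pos: [0.6057, 0.2171, 0.152]
tool_rot: [0.672, 3.069, 0.001]
contact_force: [1.1, -0.1, 0.7]
opening: 0.0855
t: 3.18
tool_pos: [0.6045, 0.2185, 0.152]
tool_rot: [2.485, 1.922, 0.0]
contact_force: [-0.3, 0.2, 0.1]
opening: 0.0852
q [ 0.23  0.13  1.62 -0.    1.39  0.48] pos [0.6045 0.2185 0.152 ] shift mm [ 33.9 -54.8  -8. ] turn [0.  0.  0.5]
```

The first row I typed was in mm by mistake. It was clamped to one 62 mm step in the right direction, so it did no harm. I'll correct the position now.

```bash
python3 -m jog '[1,0.034,-0.03,0,0,0,0, 1,0,-0.025,-0.008,0,0,0, 1,0,0,0,0,0,0, 1,0,0,0,0,0,0]'
python3 - <<'E'
from h import *
o=ctrl.get_obs(); p=ctrl.get_image("wrist"); cv2.imwrite("pics/w1.png",p["image"])
import pickle; pickle.dump((o,p),open("w1.pkl","wb"))
for t,z in (("knob_grip",.089),("vial",.04),("ways",.1)):
    for b in ctrl.boxes_of(t,p)[:2]: print(t,round(b["p"],2),np.round(b["box"]),np.round(ray(p,b["box"][:2],z,o),4))
E
```

```text
t: 3.68
tool_pos: [0.5604, 0.265, 0.1601]
tool_rot: [2.486, 1.92, 0.001]
contact_force: [0.6, 0.4, 0.5]
opening: 0.0853
knob_grip 0.77 [186. 246.  46.  53.] [0.4686 0.254  0.089 ]
vial 0.98 [297. 230. 251. 170.] [0.5673 0.2232 0.04  ]
ways 0.93 [295. 229. 246. 179.] [0.5688 0.2495 0.1   ]
```

View pics/w1.png

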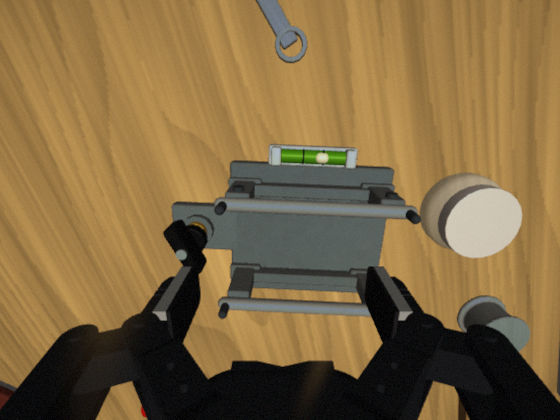

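The wrist view shows the vial at (313,157) with the bubble right of centre at about (322,157), so the knob end (left) is low. The wing knob is at (186,246), and the near rod runs from (221,206) to (414,213).

```bash
cat >> h.py <<'E'
def vialprof(im,c0,c1,r0,r1):
    a=im[r0:r1,c0:c1].astype(int); 
    for k,c in enumerate("BGR"): print(c,a[:,:,k].mean(0).astype(int).tolist())
E
python3 - <<'E'
from h import *
import pickle
o,p=pickle.load(open("w1.pkl","rb")); im=p["image"]
vialprof(im,268,358,155,160)
A=cv2.resize(im[140:175,262:362],None,fx=8,fy=8,interpolation=cv2.INTER_CUBIC)
B=cv2.resize(im[190:320,155:435],(800,310),interpolation=cv2.INTER_CUBIC)
cv2.imwrite("pics/c1.png",np.vstack([A,B]))
E
```

```text
B [99, 149, 157, 130, 161, 178, 180, 182, 185, 188, 185, 173, 126, 28, 25, 23, 24, 25, 23, 25, 24, 24, 26, 27, 26, 28, 28, 28, 31, 28, 26, 30, 28, 31, 28, 26, 27, 29, 26, 28, 29, 30, 28, 31, 33, 30, 32, 54, 107, 146, 162, 175, 186, 189, 188, 188, 187, 178, 166, 144, 85, 33, 31, 30, 32, 31, 31, 31, 30, 32, 31, 32, 29, 32, 30, 30, 31, 35, 79, 141, 171, 185, 185, 187, 189, 189, 182, 166, 130, 83]
G [131, 156, 161, 138, 170, 183, 184, 184, 186, 186, 182, 173, 147, 119, 139, 140, 141, 142, 141, 142, 142, 143, 145, 145, 145, 147, 146, 147, 149, 149, 147, 150, 149, 149, 121, 59, 120, 151, 149, 151, 151, 152, 153, 154, 155, 154, 154, 156, 168, 189, 205, 214, 216, 217, 217, 216, 217, 216, 211, 194, 169, 156, 154, 155, 156, 156, 154, 155, 156, 157, 156, 157, 155, 157, 155, 155, 156, 139, 110, 148, 172, 183, 183, 184, 186, 186, 180, 169, 143, 127]
R [155, 155, 155, 138, 163, 171, 172, 173, 174, 174, 171, 168, 142, 73, 79, 79, 80, 81, 80, 82, 81, 83, 84, 85, 83, 86, 85, 87, 89, 87, 86, 89, 87, 90, 71, 42, 72, 89, 86, 88, 89, 90, 89, 92, 93, 92, 92, 110, 159, 196, 207, 211, 211, 211, 211, 210, 212, 211, 210, 194, 141, 94, 91, 91, 93, 93, 91, 92, 92, 94, 94, 93, 92, 94, 92, 92, 91, 86, 99, 148, 164, 170, 171, 172, 174, 173, 170, 163, 153, 157]
```

View pics/c1.png

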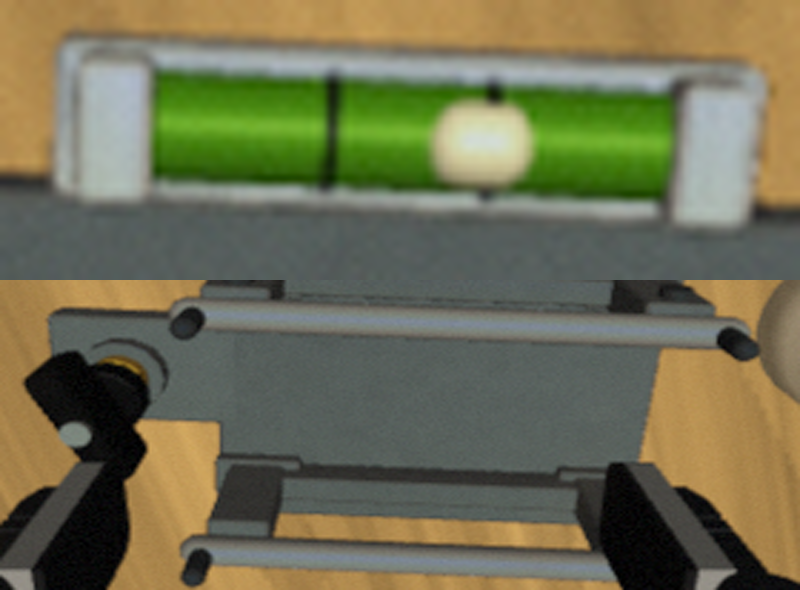

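The bubble is centred at column 322.1 and the lines are at 303 and 323.3, so their middle is 313.2. That puts the bubble 8.8 mm off, or about 25 mrad, which needs about 120° of clockwise knob turn. Next I'll locate the knob and the ways more precisely.

```bash
python3 - <<'E'
from h import *
import pickle
o,p=pickle.load(open("w1.pkl","rb"))
P=[ray(p,(220.5,207.6),.111,o),ray(p,(413.3,216.4),.115,o),ray(p,(224,310.3),.111,o)]
print(np.round(P,4)); d=P[1]-P[0]; print(np.linalg.norm(d),np.degrees(np.arctan2(d[1],d[0]))); e=P[0]-P[2]; print(np.linalg.norm(e),np.degrees(np.arctan2(e[1],e[0])))
mid=(P[1]+P[2])/2; a=np.arctan2(e[1],e[0])-np.pi/2; a=(a+np.arctan2(d[1],d[0]))/2
X=np.array([np.cos(a),np.sin(a)]);Y=np.array([-X[1],X[0]]); print("mid",mid,np.degrees(a),"knob",mid[:2]-.12*X,"vial",mid[:2]+.084*Y, "meas vial",ray(p,(313.2,157),.04,o))
k=[ray(p,(155+50/2.857,190+95/2.385),.089,o),ray(p,(155+105/2.857,190+190/2.385),.089,o)];d=k[0]-k[1];print("knob by wing",np.mean(k,0),np.linalg.norm(d),np.degrees(np.arctan2(d[1],d[0])))
k=np.mean(k,0); rel([.457,.243,.16],12)
E
```

```text
[[0.5174 0.2868 0.111 ]
 [0.6614 0.2432 0.115 ]
 [0.4896 0.1942 0.111 ]]
0.15056227505112368 -16.85711669433814
0.09665790926314607 73.32662283679917
mid [0.57553602 0.21869133 0.113     ] -16.765246928769486 knob [0.46063667 0.25330546] vial [0.59976591 0.29912088] meas vial [0.60095551 0.29454672 0.04      ]
knob by wing [0.46421629 0.25075097 0.089     ] 0.042258945563888164 93.36086528386357
q [ 0.32  0.07  1.67 -0.    1.4   0.58] pos [0.5604 0.2647 0.1597] shift mm [-47.3 -94.5  -0.3] turn [ -0.    0.  -26.7]
```

```bash
python3 -m jog '[1,-0.024,-0.045,0,0,0,0, 1,-0.021,-0.045,0,0,0,0, 1,0,0,0,0,0,-9, 1,0,0,0,0,0,-9, 1,0,0,0,0,0,-9, 1,0,0,0,0,0,0, 1,0,0,0,0,0,0]'
python3 - <<'E'
from h import *
o=ctrl.get_obs(); p=ctrl.get_image("wrist"); rel([.461,.248,.14],12)
print(ctrl.boxes_of("knob_grip",p)[:1], proj(p,[.461,.248,.089],o))
cv2.imwrite("pics/w2.png",cv2.resize(p["image"][180:380,140:420],None,fx=2.8,fy=2.8))
import pickle; pickle.dump((o,p),open("w2.pkl","wb"))
E
```

```text
t: 4.75
tool_pos: [0.4617, 0.2444, 0.16]
tool_rot: [-1.973, -2.444, 0.0]
contact_force: [-0.6, 0.2, -0.6]
opening: 0.0853
q [ 0.34 -0.16  1.9  -0.    1.41  0.13] pos [0.4616 0.2444 0.16  ] shift mm [ 3.6  0.2 20. ] turn [-0.   0.   0.2]
[{'box': [454.9, 399.7, 23.7, 31.8], 'p': 0.69}] [281.16896504 206.16224664]
```

View pics/w2.png

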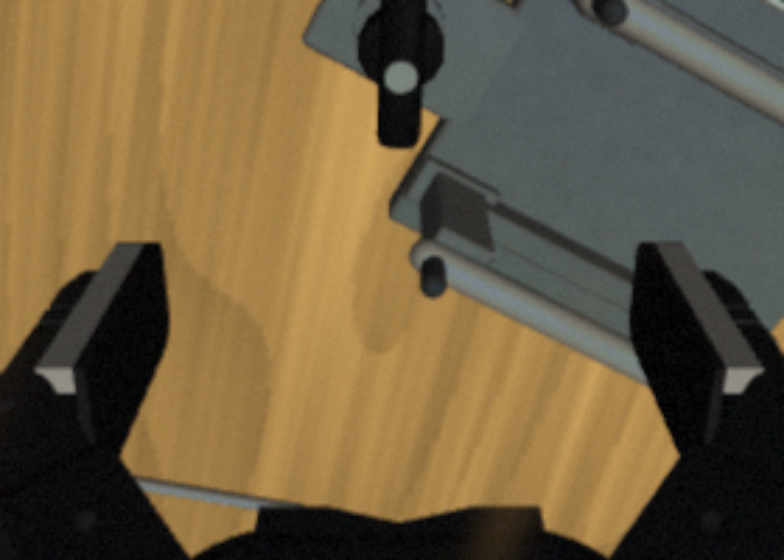

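The crop shows the wing upright at column ~283.5, so the jaws are aligned with it. Its lower end is at row ~232.

```bash
python3 - <<'E'
from h import *
import pickle
o,p=pickle.load(open("w2.pkl","rb"))
c=p["image"][150:245,284].astype(int).sum(1); print(c.tolist())
Rt=R.from_rotvec(o["tool_rot"])
for v in (231.8,): e=ray(p,(283.5,v),.087,o); print("end",e,"centre",e+Rt.apply([.026,0,0]))
print("proj ends",proj(p,np.array([.461,.248,.089])+Rt.apply([-.026,0,0]),o),proj(p,np.array([.461,.248,.089])+Rt.apply([.026,0,0]),o))
E
python3 -m jog '[0.5,0.003,0,0.02,0,0,0, 0.5,0,0,0.005,0,0,0, 0.5,0,0,0,0,0,0, 0.5,0,0,0,0,0,0]' 40
```

```text
[405, 407, 403, 402, 407, 400, 409, 402, 369, 260, 169, 210, 256, 270, 281, 281, 283, 276, 283, 292, 288, 246, 127, 30, 12, 30, 9, 33, 13, 38, 72, 51, 47, 42, 68, 56, 69, 46, 62, 66, 58, 48, 37, 52, 45, 57, 71, 36, 65, 49, 66, 116, 286, 376, 381, 372, 378, 374, 381, 375, 374, 371, 316, 161, 44, 46, 50, 38, 30, 44, 50, 44, 47, 34, 51, 45, 36, 47, 38, 43, 53, 37, 81, 329, 421, 405, 390, 377, 369, 358, 358, 329, 239, 138, 81]
end [0.46827079 0.22413077 0.087     ] centre [0.46278815 0.24954613 0.08699859]
proj ends [281.17857327 233.86443947] [281.15869101 176.54043207]
t: 5.35
tool_pos: [0.461, 0.2475, 0.1352]
tool_rot: [1.97, 2.447, 0.0]
contact_force: [-1.3, -0.3, 0.0]
opening: 0.0426
```

```bash
python3 -m jog '[0.5,0.0015,0.0018,0.023,0,0,0, 0.5,0,0,0.025,0,0,0, 0.5,0,0,0.02,0,0,0, 0.5,0,0,0,0,0,0, 0,0,0,0,0,0,0, 0,0,0,0,0,0,0, 0,0,0,0,0,0,0, 0,0,0,0,0,0,0]' 40
```

```text
t: 6.35
tool_pos: [0.4625, 0.2494, 0.0675]
tool_rot: [1.97, 2.447, 0.001]
contact_force: [-0.4, -0.4, -0.5]
opening: 0.0
```

```bash
python3 - <<'E'
from h import *
o=ctrl.get_obs(); print(o["opening"],o["contact_force"]); p=ctrl.get_image("wrist")
cv2.imwrite("pics/w3.png",p["image"])
E
```

```text
4.871161867970656e-05 [-0.42373165 -0.43744603 -0.46920933]
```

View pics/w3.png

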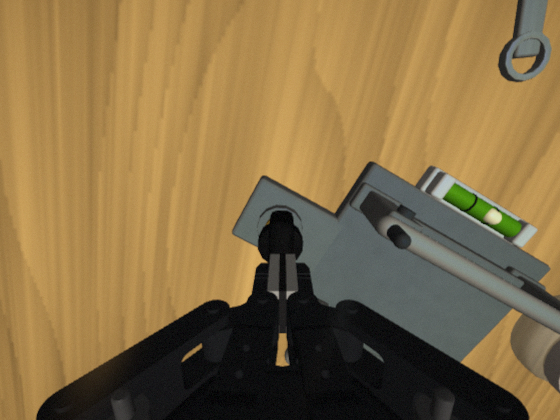

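The jaws shut above the wing without touching it. In the picture the hub sits right at the TCP's column, and the pad tips appear about 26 mm short of the nominal TCP. So they are higher than the stated TCP. I'll reopen, go 20 mm lower (clear of the hub and lug either way) and close again.

```bash
python3 -m jog '[0.5,0,0,0,0,0,0, 0.5,0,0,0,0,0,0, 0.5,0,0,0.01,0,0,0, 0.5,0,0,0.01,0,0,0, 0.5,0,0,0,0,0,0]';python3 -m jog '[0,0,0,0,0,0,0, 0,0,0,0,0,0,0, 0,0,0,0,0,0,0, 0,0,0,0,0,0,0]' 40; python3 -c "
from h import *
o=ctrl.get_obs();print(o['opening'],o['wrist_torque'])"
```

```text
t: 7.02
tool_pos: [0.461, 0.2489, 0.0452]
tool_rot: [-1.969, -2.446, 0.004]
contact_force: [-0.0, 0.3, -0.1]
opening: 0.0424
t: 7.52
tool_pos: [0.4611, 0.2489, 0.0473]
tool_rot: [-1.969, -2.446, 0.005]
contact_force: [-4.2, -3.1, 4.0]
opening: 0.0127
0.012738833833434587 [-0.34690745  0.77037858 -0.05856311]
```

Gripped at 12.7 mm opening, matching the 14 mm wing. Now the turn.

```bash
python3 -m jog '[0,0,0,0,0,0,10, 0,0,0,0,0,0,10, 0,0,0,0,0,0,10]';python3 -m jog '[0,0,0,0,0,0,10, 0,0,0,0,0,0,10, 0,0,0,0,0,0,10, 0,0,0,0,0,0,10, 0,0,0,0,0,0,10, 0,0,0,0,0,0,0]'; python3 - <<'E'
from h import *
o=ctrl.get_obs();print(o['opening'],o['wrist_torque'],o["q"][5],o["contact_force"])
p=ctrl.get_image("wrist"); cv2.imwrite("pics/w4.png",p["image"])
for n in("wrist",): print(ctrl.boxes_of("vial",p)[:1])
E
```

```text
t: 7.9
tool_pos: [0.4613, 0.2489, 0.0473]
tool_rot: [-2.541, -1.847, 0.004]
contact_force: [-4.0, -2.8, 3.5]
opening: 0.0132
t: 8.65
tool_pos: [0.4615, 0.2487, 0.0473]
tool_rot: [3.081, 0.61, -0.004]
contact_force: [-3.8, -3.8, 3.4]
opening: 0.0131
0.01314531248039818 [-0.52793817  0.68290637 -0.08015538] 1.5327593389757976 [-3.75737704 -3.79971685  3.44720755]
[{'box': [392.6, 159.8, 334.8, 317.7], 'p': 0.64}]
```

```bash
python3 -m jog '[0,0,0,0,0,0,10, 0,0,0,0,0,0,10, 0,0,0,0,0,0,10, 0,0,0,0,0,0,9, 0,0,0,0,0,0,0, 0,0,0,0,0,0,0]'; python3 - <<'E'
from h import *
o=ctrl.get_obs();print(o['opening'],o['wrist_torque'],o["q"][5],o["contact_force"])
p=ctrl.get_image("wrist"); cv2.imwrite("pics/w5.png",p["image"])
print(proj(p,[.601,.2945,.04],o))
E
```

```text
t: 9.5
tool_pos: [0.4615, 0.2485, 0.0473]
tool_rot: [3.107, -0.451, -0.003]
contact_force: [-5.2, -4.1, 4.8]
opening: 0.0128
0.012820000826261536 [-0.61218963  0.6904072  -0.07273072] 2.2122477323330254 [-5.18493519 -4.14617079  4.8456876 ]
[122.69324172  36.52867031]
```

```bash
cat >> h.py <<'E'
def rectvial(p,o,c=(.601,.2945),ang=-16.5,z=.04,name="pics/v.png"):
    X=np.array([np.cos(np.radians(ang)),np.sin(np.radians(ang))]);Y=np.array([-X[1],X[0]])
    S=np.arange(-40,40,.2)/1e3; T=np.arange(14,-14,-.2)/1e3
    pts=np.array([[proj(p,[*(np.array(c)+s*X+t*Y),z],o) for s in S] for t in T],np.float32)
    im=cv2.remap(p["image"],pts[...,0],pts[...,1],cv2.INTER_CUBIC); cv2.imwrite(name,cv2.resize(im,None,fx=2,fy=2)); return im
E
python3 - <<'E'
from h import *
o=ctrl.get_obs();p=ctrl.get_image("wrist"); rectvial(p,o)
E
```

```text
(no output)
```

View pics/v.png

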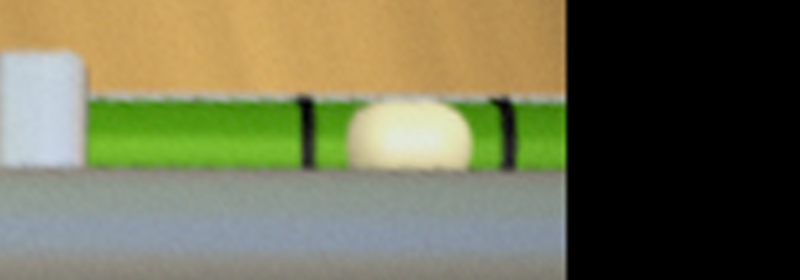

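The rectified vial shows the lines at 308 and 508 and the bubble spanning 348–472 (centre 410, line middle 408). That is within about 0.2 mm of level. I'll release the knob, back off upward and check from straight above.

```bash
python3 -m jog '[0.5,0,0,0,0,0,0, 0.5,0,0,0,0,0,0, 0.5,0,0,-0.03,0,0,0, 0.5,0,0,-0.03,0,0,0, 0.5,0,0,-0.04,0,0,0]'; python3 -c "
from h import *
rel([.522,.318,.147],-107)"
```

```text
t: 10.22
tool_pos: [0.4618, 0.2493, 0.1473]
tool_rot: [3.108, -0.454, -0.002]
contact_force: [0.9, 0.4, -0.3]
opening: 0.0427
q [ 0.35 -0.14  1.9   0.    1.38  2.21] pos [0.4618 0.2493 0.1473] shift mm [ 38.  -83.1   0.2] turn [0.  0.1 0.4]
```

```bash
python3 -m jog '[0.5,0.019,-0.041,0,0,0,0, 0.5,0.019,-0.042,0,0,0,0, 0.5,0,0,0,0,0,0, 0.5,0,0,0,0,0,0]'; python3 - <<'E'
from h import *
o=ctrl.get_obs();p=ctrl.get_image("wrist"); im=rectvial(p,o,name="pics/v2.png")
g=im[:,:,2].astype(int); b=im[:,:,0].astype(int); G=im[:,:,1].astype(int)
for r in range(20,130,6): 
    m=(b[r]>100)&(G[r]>180)&(g[r]>150); dk=np.where((G[r]<100)&(G[r]>0)&(g[r]<75))[0]
    print(r,np.where(m)[0][[0,-1]] if m.any() else None,dk[[0,-1]] if len(dk) else None,(dk[dk<200].mean(),dk[dk>200].mean()) if len(dk)>1 else None)
E
```

```text
t: 10.72
tool_pos: [0.5221, 0.3178, 0.1467]
tool_rot: [3.108, -0.455, -0.001]
contact_force: [1.3, -0.6, 0.6]
opening: 0.0424
20 None None None
26 None None None
32 [ 51 226] None None
38 [  1 399] None None
44 [  0 399] [ 46 363] (np.float64(135.52941176470588), np.float64(285.11764705882354))
50 [  0 399] [149 259] (np.float64(153.5), np.float64(254.5))
56 [  1 399] [149 258] (np.float64(153.0), np.float64(254.0))
62 [  0 399] [150 257] (np.float64(153.0), np.float64(254.0))
68 [  0 399] [150 256] (np.float64(152.5), np.float64(254.0))
74 [  0 399] [150 256] (np.float64(153.0), np.float64(254.0))
80 [  0 399] [149 257] (np.float64(153.0), np.float64(254.0))
86 [  1 399] [148 259] (np.float64(153.0), np.float64(254.5))
92 [  0 399] [148 259] (np.float64(153.5), np.float64(254.0))
98 [  0 399] [ 45 363] (np.float64(110.36363636363636), np.float64(289.7))
104 [  1 399] [ 46 363] (np.float64(122.5), np.float64(282.0))
110 [  5 399] [362 363] (np.float64(nan), np.float64(362.5))
116 [328 341] None None
122 None None None
128 None None None<stdin>:6: RuntimeWarning: Mean of empty slice.
  ret = ret.dtype.type(ret / rcount)
```

View pics/v2.png

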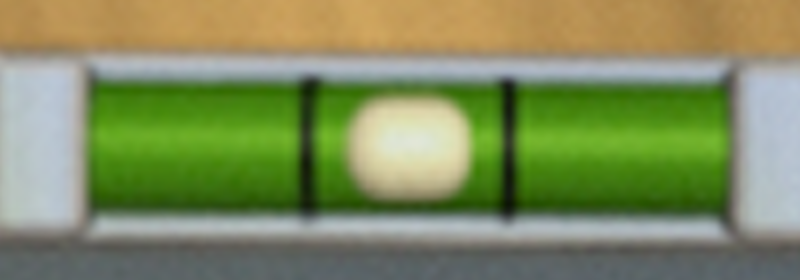

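The straight-down view shows the lines at 307 and 508 and the bubble at 409, so it is 0.15 mm (0.4 mrad) off, which counts as level. The vial also fixes the ways' middle at about (0.578, 0.213) with x at −16.5°. Next is the wheel.

```bash
python3 -c "
from h import *
rel([.556,-.235,.20],-72.4)"
```

```text
q [ 0.42  0.06  1.7  -0.    1.37  2.29] pos [0.522  0.3175 0.1468] shift mm [191.1 519.6 -53. ] turn [  0.    0.  -34.3]
```

```bash
python3 -m jog '[0.6,0,0.01,-0.05,0,0,0, 0.6,0.021,0.057,-0.003,0,0,0, 0.6,0.021,0.057,0,0,0,0, 0.6,0.021,0.057,0,0,0,0, 0.6,0.021,0.057,0,0,0,0, 0.6,0.021,0.057,0,0,0,0, 0.6,0.021,0.057,0,0,0,0, 0.6,0.021,0.057,0,0,0,0, 0.6,0.021,0.057,0,0,0,0, 0.6,0.021,0.053,0,0,0,0]'; python3 -m jog '[0.6,0,0,0,0,0,-10, 0.6,0,0,0,0,0,-10, 0.6,0,0,0,0,0,-10, 0.6,0,0,0,0,0,-4.3, 0.6,0,0,0,0,0,0, 0.6,0,0,0,0,0,0]'
python3 - <<'E'
from h import *
o=ctrl.get_obs();p=ctrl.get_image("wrist"); rel([.556,-.235,.20],-72.4)
cv2.imwrite("pics/w6.png",p["image"]); import pickle; pickle.dump((o,p),open("w6.pkl","wb"))
for t in("wheel","cradle"): print(t,ctrl.boxes_of(t,p)[:1])
E
```

```text
t: 12.02
tool_pos: [0.5534, -0.2357, 0.2006]
tool_rot: [3.108, -0.457, 0.002]
contact_force: [1.1, -0.6, -0.1]
opening: 0.0515
t: 12.78
tool_pos: [0.5541, -0.2335, 0.2002]
tool_rot: [3.105, 0.479, 0.0]
contact_force: [1.0, 0.1, -0.1]
opening: 0.0508
q [-0.52  0.    1.68 -0.    1.46  0.74] pos [ 0.5542 -0.2335  0.2002] shift mm [1.3 2.  0.2] turn [ 0. -0. -0.]
wheel [{'box': [284.5, 190.3, 145.3, 97.2], 'p': 0.64}]
cradle [{'box': [283.8, 178.6, 122.5, 107.8], 'p': 0.71}]
```

View pics/w6.png

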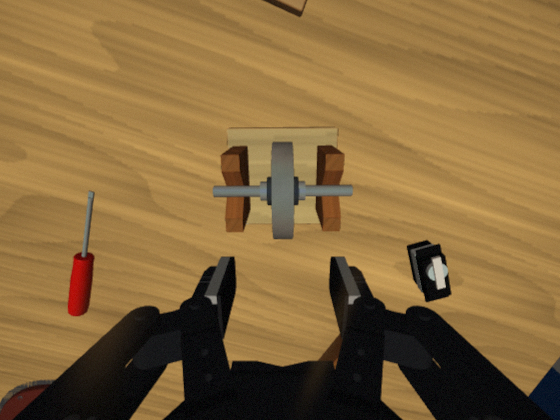

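The arbor runs level from (214,191) to (352,190.5), and the disc is centred at column 283, so the jaws are already square to it.

```bash
python3 - <<'E'
from h import *
import pickle
o,p=pickle.load(open("w6.pkl","rb")); im=p["image"].astype(int)
for c in (218,228,313,345): print(c,im[180:202,c].sum(1).tolist())
a,b=[ray(p,(u,v),.078,o) for u,v in((214,191),(352,190.5))]
d=a-b; m=(a+b)/2; print(m,np.linalg.norm(d),np.degrees(np.arctan2(d[1],d[0])))
rel([m[0],m[1],.066],-72.4)
E
```

```text
218 [393, 379, 378, 374, 376, 323, 276, 298, 322, 352, 366, 349, 351, 335, 309, 283, 252, 331, 385, 372, 367, 378]
228 [170, 171, 169, 166, 176, 176, 247, 305, 325, 344, 351, 351, 347, 335, 314, 282, 216, 221, 240, 245, 249, 233]
313 [396, 390, 394, 388, 350, 277, 273, 326, 335, 357, 362, 377, 360, 353, 324, 282, 362, 429, 417, 410, 388, 397]
345 [384, 376, 375, 367, 300, 251, 275, 320, 342, 357, 364, 376, 358, 346, 326, 273, 342, 384, 384, 396, 399, 402]
[ 0.55929755 -0.2335716   0.078     ] 0.14195984675965287 107.7935922913632
q [-0.52  0.    1.68 -0.    1.46  0.74] pos [ 0.5544 -0.2335  0.2001] shift mm [  4.7   1.6 134.1] turn [ 0. -0. -0.]
```

```bash
python3 -m jog '[0.6,0.005,0.0015,0.03,0,0,-0.2, 0.6,0,0,0.035,0,0,0, 0.6,0,0,0.035,0,0,0, 0.6,0,0,0,0,0,0]';  python3 -m jog '[0.6,0,0,0.01,0,0,0, 0.6,0,0,0.006,0,0,0, 0.6,0,0,0,0,0,0]'; python3 - <<'E'
from h import *
o=ctrl.get_obs();p=ctrl.get_image("wrist"); print(o["tool_pos"],o["contact_force"])
cv2.imwrite("pics/w7.png",p["image"])
E
```

```text
t: 13.42
tool_pos: [0.5573, -0.232, 0.0963]
tool_rot: [-3.099, -0.485, 0.009]
contact_force: [0.0, -0.1, 0.5]
opening: 0.0511
t: 13.8
tool_pos: [0.5599, -0.2335, 0.0844]
tool_rot: [3.103, 0.486, 0.001]
contact_force: [0.3, 0.0, 0.4]
opening: 0.0512
[ 0.5599358  -0.23352667  0.08442468] [0.31573    0.02600994 0.41094551]
```

View pics/w7.png

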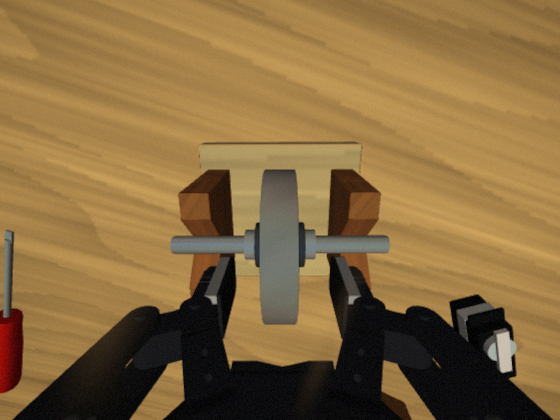

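The tips show at row 258, about 29 mm behind the nominal TCP, so at z ≈ 0.113. They straddle the disc evenly (235 and 330 about 280). I can go 16 mm lower and grip.

```bash
python3 -m jog '[0.6,0,0,0.008,0,0,0, 0.6,0,0,0.008,0,0,0, 0.6,0,0,0,0,0,0]';  python3 -m jog '[0,0,0,0,0,0,0, 0,0,0,0,0,0,0, 0,0,0,0,0,0,0, 0,0,0,0,0,0,0]' 50; python3 -c "
from h import *
rel([.5777,.2131,.17],-106.5);o=ctrl.get_obs();print(o['tool_pos'])"
```

```text
t: 14.22
tool_pos: [0.5589, -0.2329, 0.0666]
tool_rot: [-3.102, -0.486, 0.003]
contact_force: [-0.3, 0.1, 0.1]
opening: 0.0513
t: 14.72
tool_pos: [0.5599, -0.2331, 0.0684]
tool_rot: [-3.103, -0.487, -0.0]
contact_force: [-1.3, 1.8, 2.2]
opening: 0.019
q [-0.52  0.13  1.77  0.    1.24  0.74] pos [ 0.5599 -0.2331  0.0684] shift mm [ 153.6 -419.4 -101.4] turn [-0.  -0.  34.3]
[ 0.55987224 -0.23312112  0.06843625]
```

```bash
python3 -m jog '[0,0,0,-0.005,0,0,0, 0,0,0,-0.012,0,0,0, 0,0,0,-0.02,0,0,0, 0,0,0,-0.025,0,0,0, 0,0,0,-0.025,0,0,0, 0,0,0,-0.02,0,0,0, 0,0,0,0,0,0,0]'; python3 -c "
from h import *
o=ctrl.get_obs();print(o['opening'],o['contact_force'],o['wrist_torque']);rel([.5777,.2131,.175],-106.5)"
```

```text
t: 15.6
tool_pos: [0.5612, -0.2343, 0.1783]
tool_rot: [3.1, 0.486, 0.007]
contact_force: [0.4, -0.1, -4.6]
opening: 0.0194
0.019382417632057364 [ 0.35230869 -0.06575752 -4.57158578] [-0.06125335  0.05517708  0.06966596]
q [-0.52  0.03  1.69 -0.    1.42  0.74] pos [ 0.5612 -0.2343  0.1783] shift mm [ 152.6 -420.9    2.2] turn [ 0.2 -0.3 34.3]
```

```bash
python3 -m jog '[0,0.007,-0.02,0,0,0,0, 0,0.015,-0.041,0,0,0,0, 0,0.018,-0.05,0,0,0,0, 0,0.018,-0.05,0,0,0,0, 0,0.018,-0.05,0,0,0,0, 0,0.018,-0.05,0,0,0,0, 0,0.018,-0.05,0,0,0,0, 0,0.018,-0.05,0,0,0,0, 0,0.015,-0.04,0,0,0,0, 0,0.007,-0.02,0,0,0,0]'; python3 -m jog '[0,0,0,0,0,0,4, 0,0,0,0,0,0,8, 0,0,0,0,0,0,8, 0,0,0,0,0,0,8, 0,0,0,0,0,0,5, 0,0,0,0,0,0,1.3, 0,0,0,0,0,0,0, 0,0,0,0,0,0,0]'
python3 - <<'E'
from h import *
o=ctrl.get_obs();p=ctrl.get_image("wrist"); rel([.5777,.2131,.175],-106.5); print(o["opening"])
cv2.imwrite("pics/w8.png",p["image"]); import pickle; pickle.dump((o,p),open("w8.pkl","wb"))
E
```

```text
t: 16.85
tool_pos: [0.5738, 0.2166, 0.1732]
tool_rot: [-3.103, -0.491, 0.005]
contact_force: [0.0, -1.3, -5.5]
opening: 0.0193
t: 17.85
tool_pos: [0.5755, 0.2138, 0.1748]
tool_rot: [3.109, -0.449, -0.001]
contact_force: [-0.0, 0.0, -4.5]
opening: 0.0193
q [ 0.23  0.05  1.67 -0.    1.42  2.09] pos [0.5756 0.2139 0.1749] shift mm [ 2.3  0.1 -0.1] turn [0. 0. 0.]
0.019343396086123007
```

View pics/w8.png

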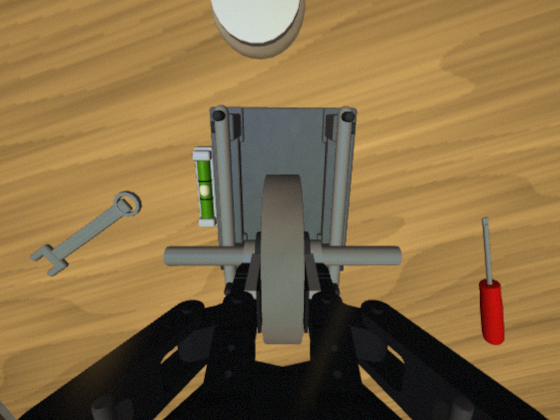

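The wheel hangs square over the stand. The arbor runs (166,256) to (400,256), centre 283, and the rods sit symmetrically about column ~283.5, with their far ends at rows 115–118. I'll fit the rods numerically for a last correction.

```bash
python3 - <<'E'
from h import *
import pickle
o,p=pickle.load(open("w8.pkl","rb")); im=p["image"].astype(int)
for r in (150,210): print(r,im[r,206:246].sum(1).tolist(),im[r,324:364].sum(1).tolist())
for c in (219,347): print(c,im[98:128,c].sum(1).tolist())
for c in (175,205,360,392): print(c,im[242:270,c].sum(1).tolist())
E
```

```text
150 [346, 358, 360, 364, 406, 405, 328, 267, 286, 273, 292, 365, 391, 395, 409, 406, 409, 394, 373, 349, 332, 277, 245, 190, 188, 270, 302, 303, 291, 299, 292, 264, 170, 79, 169, 268, 291, 294, 293, 292] [257, 166, 141, 202, 283, 288, 294, 298, 297, 289, 277, 245, 265, 330, 346, 382, 396, 418, 419, 393, 401, 385, 366, 344, 305, 265, 265, 272, 238, 326, 475, 473, 471, 455, 457, 454, 444, 442, 445, 433]
210 [235, 220, 195, 179, 171, 123, 109, 249, 464, 491, 364, 268, 280, 280, 295, 364, 379, 404, 396, 410, 397, 380, 360, 337, 294, 253, 185, 194, 269, 285, 286, 287, 293, 268, 202, 111, 120, 208, 276, 281] [247, 277, 273, 285, 281, 274, 270, 228, 280, 323, 367, 379, 383, 399, 401, 391, 398, 371, 349, 302, 261, 249, 279, 229, 283, 367, 369, 372, 374, 372, 386, 376, 380, 397, 394, 407, 390, 390, 404, 402]
219 [394, 391, 396, 402, 412, 413, 370, 325, 335, 359, 383, 339, 194, 78, 104, 112, 122, 125, 118, 117, 108, 95, 134, 332, 405, 411, 411, 398, 402, 403]
347 [413, 426, 448, 442, 444, 432, 430, 399, 327, 313, 338, 370, 388, 243, 103, 132, 134, 151, 141, 148, 139, 122, 108, 113, 297, 381, 381, 387, 388, 377]
175 [400, 406, 402, 362, 245, 181, 226, 262, 301, 317, 322, 322, 362, 377, 375, 369, 364, 363, 367, 352, 338, 319, 283, 270, 344, 386, 390, 392]
205 [409, 385, 366, 310, 232, 190, 217, 267, 307, 324, 303, 330, 363, 372, 377, 373, 376, 381, 365, 355, 337, 325, 291, 315, 387, 401, 400, 406]
360 [400, 399, 402, 333, 211, 181, 206, 259, 283, 299, 321, 337, 349, 354, 376, 370, 382, 390, 383, 371, 362, 351, 321, 323, 407, 412, 415, 391]
392 [437, 439, 434, 364, 218, 167, 200, 241, 279, 303, 309, 335, 346, 359, 377, 359, 369, 382, 378, 364, 362, 371, 312, 355, 398, 392, 385, 386]
```

```bash
python3 -m jog '[0,0.003,-0.0005,0.005,0,0,0.6, 0,0,0,0.012,0,0,0, 0,0,0,0.016,0,0,0, 0,0,0,0.016,0,0,0, 0,0,0,0.01,0,0,0, 0,0,0,0.005,0,0,0, 0,0,0,0.003,0,0,0, 0,0,0,0,0,0,0, 0,0,0,0,0,0,0]'; for i in 1; do python3 -m jog '[0,0,0,0.0015,0,0,0, 0,0,0,0.0015,0,0,0, 0,0,0,0,0,0,0]'; done
```

```text
t: 19.02
tool_pos: [0.5791, 0.2136, 0.1088]
tool_rot: [-3.106, 0.467, -0.002]
contact_force: [0.2, 0.7, -6.1]
opening: 0.0191
t: 19.4
tool_pos: [0.5785, 0.2135, 0.1048]
tool_rot: [3.107, -0.467, -0.001]
contact_force: [-0.3, 0.8, -4.4]
opening: 0.0191
```

```bash
python3 -m jog '[0,0,0,0.001,0,0,0, 0,0,0,0.001,0,0,0, 0,0,0,0,0,0,0]'|grep -E "pos|force"; python3 -m jog '[0,0,0,0.001,0,0,0, 0,0,0,0,0,0,0]'|grep -E "pos|force"; python3 -m jog '[0,0,0,0.0007,0,0,0, 0,0,0,0,0,0,0]'|grep -E "pos|force"
```

```text
tool_pos: [0.5786, 0.2135, 0.1029]
contact_force: [-0.4, -0.5, -4.8]
tool_pos: [0.5786, 0.2135, 0.1019]
contact_force: [0.0, 0.4, -4.5]
tool_pos: [0.5786, 0.2135, 0.1013]
contact_force: [-0.6, -0.3, -5.5]
```

```bash
for i in 1; do python3 -m jog '[0,0,0,0.0007,0,0,0, 0,0,0,0,0,0,0]'|grep -E "pos|force"; python3 -m jog '[0,0,0,0.0005,0,0,0, 0,0,0,0,0,0,0]'|grep -E "pos|force"; python3 -m jog '[0,0,0,0.0005,0,0,0, 0,0,0,0,0,0,0]'|grep -E "pos|force"; done
```

```text
tool_pos: [0.5786, 0.2135, 0.1006]
contact_force: [0.3, -0.4, -5.2]
tool_pos: [0.5787, 0.2135, 0.1004]
contact_force: [-0.2, -0.5, -3.5]
tool_pos: [0.5788, 0.2136, 0.1003]
contact_force: [-2.1, 0.2, 1.0]
```

Contact: the weight has moved onto the ways at TCP z 0.1003, as expected. I'll relax slightly and let go.

```bash
python3 -m jog '[0,0,0,-0.0003,0,0,0, 0,0,0,0,0,0,0]' 20|grep -E "pos|force"; python3 -m jog '[0.35,0,0,0,0,0,0, 0.5,0,0,0,0,0,0, 0.5,0,0,0,0,0,0, 0.5,0,0,0,0,0,0]'; python3 - <<'E'
from h import *
import pickle
o=ctrl.get_obs();p=ctrl.get_image("wrist"); cv2.imwrite("pics/w9.png",p["image"])
print(ctrl.boxes_of("wheel",p)[:1],o["contact_force"])
E
```

```text
tool_pos: [0.5788, 0.2136, 0.1002]
contact_force: [-1.9, -0.8, -0.4]
t: 21.78
tool_pos: [0.5788, 0.2136, 0.1]
tool_rot: [-3.107, 0.467, -0.0]
contact_force: [0.1, 0.2, -0.3]
opening: 0.0427
[{'box': [283.0, 259.6, 239.7, 168.9], 'p': 0.89}] [ 0.10257415  0.18771151 -0.26173317]
```

```bash
python3 -m jog '[0.5,0,0,-0.01,0,0,0, 0.5,0,0,-0.02,0,0,0, 0.5,0,0,-0.03,0,0,0, 0.5,0,0,-0.03,0,0,0, 0.5,0,0,-0.03,0,0,0, 0.5,0,0,0,0,0,0, 0.5,0,0,0,0,0,0]'; cat > chk.py <<'E'
from h import *
o=ctrl.get_obs();p=ctrl.get_image("wrist"); print(o["t"],o["tool_pos"],o["contact_force"])
for b in ctrl.boxes_of("wheel",p)[:1]: print("wheel",b)
cv2.imwrite("pics/w10.png",p["image"])
E
python3 chk.py; python3 -m jog '[0.5,0,0,0,0,0,0, 0.5,0,0,0,0,0,0, 0.5,0,0,0,0,0,0, 0.5,0,0,0,0,0,0, 0.5,0,0,0,0,0,0, 0.5,0,0,0,0,0,0, 0.5,0,0,0,0,0,0, 0.5,0,0,0,0,0,0]' |head -1; python3 chk.py
```

```text
t: 22.75
tool_pos: [0.5785, 0.2135, 0.22]
tool_rot: [-3.107, 0.467, -0.0]
contact_force: [-0.2, 0.4, -0.6]
opening: 0.0428
22.75 [0.57850187 0.21349917 0.21995378] [-0.16102528  0.3550773  -0.6046533 ]
wheel {'box': [283.8, 197.6, 152.0, 100.8], 'p': 0.9}
t: 23.85
23.85 [0.57867364 0.21353129 0.21996017] [ 0.45773301  0.18985621 -0.01040658]
wheel {'box': [283.1, 199.2, 149.3, 103.0], 'p': 0.9}
```

View pics/w10.png

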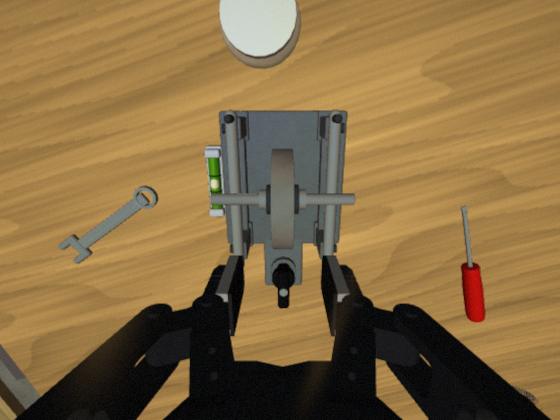

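The picture shows the wheel resting on both ways. The arbor is at row 199, square to the rods, and the disc at 283 is midway between the rods (231 and 336). I'll check numerically for creep along the ways and for the vial reading.

```bash
cat > chk2.py <<'E'
from h import *
o=ctrl.get_obs();p=ctrl.get_image("wrist"); im=p["image"].astype(float).sum(2)
K,Rc,c=cam(p,o); Rt=R.from_rotvec(o["tool_rot"])
r=[]
for col in (248,256,309,317):
    g=np.diff(cv2.GaussianBlur(im,(3,3),0)[185:213,col]); r.append(185.5+(np.argmin(g)+np.argmax(g))/2)
e=[]
for col in (213,351):
    e.append(im[188:210,col].astype(int).tolist())
A=ray(p,(283,199),.106,o); X=np.array([np.cos(np.radians(-16.9)),np.sin(np.radians(-16.9)),0])
f,n=[ (ray(p,a,.114,o)+ray(p,b,.114,o))/2 for a,b in (((229,118),(335.5,118.5)),)][0],0
print(o["t"],"arbor rows",r,"arbor",A.round(4),"from +x pins mm",((A-f)@X*1000).round(1))
v=rectvial(p,o,name="pics/v3.png"); 
for row in (68,74,80): print(row,v[row,140:270,0].astype(int)[::3].tolist(), v[row,140:270,1].astype(int)[::3].tolist())
E
python3 chk2.py;  python3 -m jog '[0.5,0,0,0,0,0,0, 0.5,0,0,0,0,0,0, 0.5,0,0,0,0,0,0, 0.5,0,0,0,0,0,0, 0.5,0,0,0,0,0,0, 0.5,0,0,0,0,0,0, 0.5,0,0,0,0,0,0, 0.5,0,0,0,0,0,0]' |head -1; python3 chk2.py | head -1
```

```text
23.95 arbor rows [np.float64(198.0), np.float64(200.0), np.float64(199.0), np.float64(199.0)] arbor [0.5773 0.2129 0.106 ] from +x pins mm -78.0
68 [62, 51, 37, 28, 21, 19, 19, 15, 19, 34, 58, 94, 124, 150, 161, 173, 176, 182, 185, 188, 189, 188, 186, 186, 190, 191, 189, 183, 178, 166, 153, 127, 70, 23, 8, 20, 22, 23, 24, 24, 22, 19, 20, 24] [88, 89, 83, 71, 72, 83, 104, 126, 143, 148, 149, 162, 177, 194, 204, 214, 218, 221, 223, 224, 224, 223, 222, 222, 221, 221, 221, 219, 217, 209, 197, 181, 162, 147, 135, 126, 95, 70, 71, 93, 119, 138, 148, 146]
74 [65, 51, 36, 27, 21, 21, 24, 22, 28, 38, 58, 87, 115, 141, 155, 169, 172, 177, 179, 181, 181, 182, 182, 184, 189, 191, 192, 186, 178, 162, 149, 121, 69, 22, 13, 27, 24, 18, 19, 23, 26, 26, 26, 25] [89, 87, 80, 69, 70, 82, 107, 130, 149, 151, 149, 158, 170, 186, 199, 210, 212, 216, 218, 219, 219, 220, 220, 220, 221, 220, 219, 217, 214, 207, 197, 181, 164, 147, 139, 131, 100, 70, 70, 93, 121, 144, 154, 148]
80 [67, 49, 31, 22, 16, 17, 20, 20, 24, 31, 46, 72, 100, 127, 143, 155, 157, 160, 161, 163, 165, 165, 164, 165, 168, 170, 171, 167, 163, 150, 136, 107, 61, 20, 11, 23, 23, 20, 17, 16, 18, 21, 21, 18] [90, 83, 71, 61, 62, 74, 98, 121, 139, 141, 138, 145, 156, 172, 187, 197, 200, 203, 205, 207, 208, 208, 208, 209, 210, 211, 210, 206, 202, 194, 182, 167, 152, 138, 129, 120, 91, 65, 65, 86, 111, 131, 142, 138]
t: 25.0
25.0 arbor rows [np.float64(198.0), np.float64(199.5), np.float64(199.5), np.float64(199.0)] arbor [0.5773 0.2129 0.106 ] from +x pins mm -78.0
```

The wheel hasn't moved over about 2 s and sits 78 mm from the end pins, which is mid-length. The bubble is between its lines and the gripper is clear, so I'm handing in.

```bash
python3 -c "
from station import ctrl
print(ctrl.finish_job())"
```

```text
the job is handed in; nothing more can be done
None
```

I levelled the stand, then moved the wheel from its cradle onto the ways. I handed the job in at about 25 s, with the gripper clear above.

**Levelling:** I turned the wing knob about 119° clockwise, from about 25 mrad low at the knob end. Viewed straight down before the wheel was moved, the bubble was 0.15 mm (about 0.4 mrad) off centre between its lines.

**Wheel:** I gripped the disc by its flat faces and lowered it in steps of 0.5–1 mm until the ways took its weight. After letting go:
- The arbor lay about 78 mm from the end pins, which is mid-length, and square to the ways to within what the picture can show.
- The disc was midway between the ways to within about 1 mm.
- Over about 2 s of watching, the arbor stayed within 0.5 pixel (about 0.4 mm).

**What went wrong or disagreed:**
- **Mistyped row:** I typed my first row in mm instead of m. It was clamped to one 62 mm step in free air and did no harm.
- **Missed first grip:** My first try at the knob closed on air. The pad tips looked about 26 mm short of the nominal TCP, so I gripped 20 mm lower.
- **Last vial check:** With the wheel on, the reading was about 0.4 mm (1 mrad) off centre, less certain because the arbor partly hid one line. The bubble was still between the lines.
- **Last picture:** I had reached the viewing limit, so I checked the final vial picture by its pixel values only.

I touched none of the other things on the bench. The last wrist view showed the tub, wrench and screwdriver; I did not check the rest again.

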